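# Count to the third gap and push the tin home

### The job

With a fingertip lightly on the bin's sprung rail, run along it from the tall end cheek, counting the gaps: touch the rail over the first, second and third gap in turn and no further. Then push the steel tin that stands on the open flap along the flap and into that third gap until it is fully home against the back wall, and withdraw. Only touch and push: the tin is not to be lifted or tipped or pushed into another gap, and everything else stays where it is.

Things in the scene. Friction and masses are not known exactly. Their poses are not given: they have to be found in the camera images.
- bin: open tilt-out bin of pale ash wood, fixed on the counter, its front flap lying open towards the robot, six gaps in a row behind the flap. Origin on the counter (z = 0) under the middle of the line of gap mouths; x points into the gaps (away from the robot), y along the row towards the TALL end cheek, z up. Overall x -125 to +101 mm, y -182 to +182 mm
- flap (a point): middle of the top of the open flap, bin x = -62 mm, y = 0. Flap and gap floor are one level board whose top is 12 mm above the counter, with no step at the mouths; things slide on it. Thin brass stays slope from the cheeks down to it along its two ends (bin y = +179 and -179 mm)
- first_mouth (a point): floor of the mouth of the first gap, bin x = 0, y = +145 mm. Six gaps 50 mm wide, open at the top; centres from the tall cheek at bin y = +145, +87, +29 (the third), -29, -87, -145 mm. Between them dividers 8 mm thick, 30 mm tall above the floor, tapering over the first 18 mm to 5 mm at x = 0 (a lead-in)
- back_wall (a point): foot of the back wall's front face, bin x = 80 mm, y = 0, where all gaps end; the wall's top is 46 mm above the counter
- tall_cheek (a point): middle of the top of the tall end cheek, bin x = 50 mm, y = +174 mm, 78 mm above the counter, 8 mm thick; counting starts here. The cheek at the other end is low, 38 mm
- rail (a joint): how far the sprung rail is pressed down, m: 0 = up, 0.008 = bottomed. The rail lies along the bin's y over the back wall, centre line at bin x = 92 mm, top 62 mm above the counter. It gives at about 2 N, bottoms at about 6 N, sinks as one and springs back. Notches 3 mm wide in line with the dividers part its strips
- span1 (a point): strip of the sprung rail over the first gap, 18 mm deep (bin x), 55 mm long (bin y), 8 mm thick; the point is the centre of its top face, axes as the bin's (next to the tall cheek)
- span2 (a point): strip of the sprung rail over the second gap, 18 mm deep (bin x), 55 mm long (bin y), 8 mm thick; the point is the centre of its top face, axes as the bin's
- span3 (a point): strip of the sprung rail over the third gap, 18 mm deep (bin x), 55 mm long (bin y), 8 mm thick; the point is the centre of its top face, axes as the bin's
- span4 (a point): strip of the sprung rail over the fourth gap, 18 mm deep (bin x), 55 mm long (bin y), 8 mm thick; the point is the centre of its top face, axes as the bin's (not to be touched, nor the two strips beyond it)
- tin: plain closed rectangular steel tin with a flat lid, 90 mm long (its x), 42 mm wide (its y), 40 mm tall, about 0.11 to 0.22 kg, standing loose on the open flap in front of the gaps, its length roughly pointing into the gaps; origin centre of its underside. When home in a gap its front end touches the back wall and its rear end still stands 10 mm out of the mouth (its origin at bin x = 35 mm)
- jar: small amber glass jar, 42 mm across, 50 mm tall, standing on the flap in front of the sixth gap; origin centre of its underside. Leave alone
- shaker: small steel shaker, 34 mm across, 44 mm tall, standing in the fifth gap; origin centre of its underside. Leave alone
- keeper: white ceramic garlic keeper, 104 mm across, 108 mm tall, on the counter beside the bin; origin centre of its underside. Leave alone
- bowl: small open steel bowl, 110 mm across, 50 mm tall, on the counter beside the bin; origin centre of its underside. Leave alone
- mug: blue ceramic mug, 78 mm across plus a handle, 88 mm tall, on the counter beside the bin; origin centre of its underside. Leave alone
- grater: white plastic rasp grater lying flat on the counter between the robot and the bin, about 230 mm long along its own x (from -110 to +120 mm), 30 mm wide, 18 mm tall; origin on the counter under it. Leave alone

How it is judged:
By the outcome, as a careful person would: the job done as asked, in the order asked, and still so for the second after the job is handed in, with the robot touching nothing.
It also fails if it takes over 67 s, if anything falls off the work surface, if the arm or the gripper's body presses on something with over 40 N, if the wrist force passes 120 N, or if a joint passes its speed limit or range.

### The arm

A 7-joint arm with a two-finger parallel gripper is mounted at the origin on the work surface. World frame = base frame: x ahead of the robot, y to its left, z up, the work surface at z = 0. Lengths are in m, angles in rad, forces in N, time in s.
With the tool pointing down it reaches from about 0.425 to 0.825 m from the base axis. Payload 3.6 kg.
Tool frame: the origin (TCP) lies where the fingers leave the gripper's body, on its centre line; the fingertips stand 73 mm ahead of it and the grasp point (between the pads) lies 54 mm ahead of it; z points along the fingers, y is the line along which they close (so a half turn about z gives the same grasp; the last joint's range is limited). The gripper opens to 85 mm and grips with 20 to 120 N. Pads are 22 mm wide; open, the fingers measure 114 mm over their backs; the gripper's body (76 mm by 85 mm) begins 54 mm behind the grasp point. The pads swing forward as they close: fully open they stand 13 mm farther back than shut.
Start: joints at [1.111, 0.615, -0.013, 1.423, 0.008, 1.103, -0.04], TCP at [0.273, -0.59, 0.304] pointing down, gripper open.
Joint ranges: [-3.12, 3.12], [-0.3, 2.06], [-1.34, 1.32], [0.26, 2.42], [-1.36, 4.5], [0.01, 1.98], [-2.84, 2.84]. Speed limits (rad/s): [2.79, 2.79, 3.14, 3.14, 3.14, 3.14, 3.14].

### API

Orientations are given as a unit quaternion [x, y, z, w].
In Python, from station import arm, snapshot, camera_info, ticket gives the robot as it stands. Calls block until the motion is done:
- arm.movep(position, orientation): joint-space move of the TCP to a pose.
- arm.line_to(position, velocity=0.15, ori=None): straight line of the TCP; ori=None keeps the orientation; velocity is the mean speed in m/s.
- arm.move_j(angles): joint-space move.
- arm.move_gripper(opening, effort=None): opening from 0.0 (shut) to 1.0 (fully open); effort is the grip in N (None keeps the last); returns when the fingers have stopped.
- arm.pause(seconds).
- arm.ik(position, orientation): joint angles nearest the present ones, or None.
- snapshot(name): name is "scene" or "top" or "wrist"; returns the picture (400x640x3 uint8, blue, green, red); there is no depth.
- camera_info(name): a dict with "fx", "fy", "cx", "cy" (pixels), "R" (3x3) and "t" (3): a world point X has camera coordinates R X + t; the wrist camera has in their place "T_tool_cam" (4x4, takes a point from camera to tool coordinates, whose origin is the TCP and whose axes are the flange's). Camera axes: x right, y down, z forward; pixel columns grow to the right and rows downward; lengths in m; the calibration is good to about 2 mm. A picture is of the moment at which its call begins: read the wrist's pose just before it. camera_info takes no time and is no camera call.
A pose or a line that the arm cannot do raises arm.MotionError and nothing moves.
- ticket.finish_job(): hands the job in; it is judged then, once.
Readings, each from a call of its own:
- arm.read_time(): time.
- arm.read_joint_positions(): joint angles.
- arm.read_dq(): joint speeds.
- arm.read_effort(): joint torques, N m.
- arm.read_tool_pos(): TCP position.
- arm.read_eef_rot(): TCP orientation.
- arm.read_ft_force(): force on the tool from outside, world axes, zero at the start.
- arm.read_wrist_torque(): the same for the moment, N m.
- arm.read_opening(): opening from 0.0 (shut) to 1.0 (fully open).
- arm.read_finger_force(): force on a finger pad.
Only numpy, scipy, OpenCV 4.12 (cv2) and the standard library are available. Lean on these libraries where they do the work, as an engineer would, in place of code of your own. Each camera call takes 0.05 s, during which the arm holds its last target. There are 200 camera calls.

## Working session

There is one attempt and no reset: what is moved stays moved. The work goes in short steps, each a Python script; the robot and the scene stay as the last script left them, time stands still between calls to the robot, and variables do not carry over. Pictures are saved under pics/ and viewed, at most 10 in all, crops included, and the job is handed in when it is done.

```bash
mkdir -p pics; ls; python3 - <<'E'
from station import *
import cv2
for n in("scene","top"):
    cv2.imwrite(f"pics/{n}0.png",snapshot(n)); c=camera_info(n); print(n,c)
print(camera_info("wrist"),arm.read_tool_pos(),arm.read_eef_rot(),arm.read_time(),arm.read_opening())
E
```

```text
pics
scene {'fx': 456.68552137232035, 'fy': 456.68552137232035, 'cx': 322.33994007313214, 'cy': 199.77410988454898, 'R': array([[ 0.50305042,  0.86408277,  0.01735632],
       [ 0.581141  , -0.32332694, -0.74681646],
       [-0.63969947,  0.38577281, -0.66480367]]), 't': array([-0.27212167, -0.2161065 ,  1.53235282])}
top {'fx': 417.7537820338501, 'fy': 417.7537820338501, 'cx': 315.0922899590667, 'cy': 201.31071581060982, 'R': array([[-7.39986296e-03, -9.99972595e-01,  2.28415781e-04],
       [-9.86299637e-01,  7.26103734e-03, -1.64803833e-01],
       [ 1.64797658e-01, -1.44481218e-03, -9.86326338e-01]]), 't': array([0.00224493, 0.49621737, 1.05852757])}
{'fx': 336.17876285195524, 'fy': 336.17876285195524, 'cx': 319.43898041747576, 'cy': 207.88316983790668, 'T_tool_cam': array([[-5.16315410e-05, -9.55520101e-01, -2.94925980e-01,
         7.34249166e-02],
       [ 9.99999979e-01, -1.07341189e-04,  1.72704770e-04,
         5.06239336e-04],
       [-1.96680584e-04, -2.94925965e-01,  9.55520087e-01,
        -7.05857318e-02],
       [ 0.00000000e+00,  0.00000000e+00,  0.00000000e+00,
         1.00000000e+00]])} [ 0.2724332  -0.58956002  0.30284228] [ 9.76664869e-01  2.14765729e-01 -2.71792960e-04 -1.15833317e-03] 0.1 1.0014346278782922
```

View pics/top0.png

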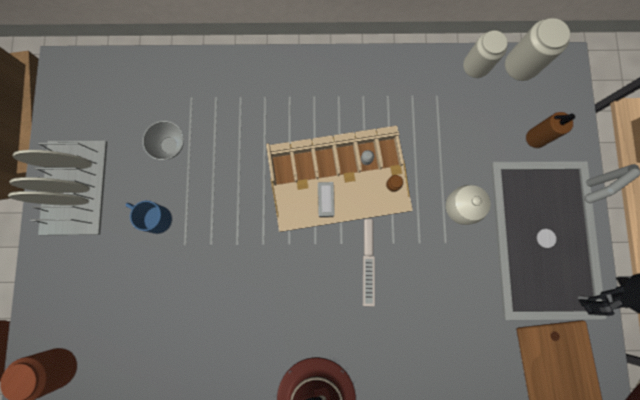

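View pics/scene0.png

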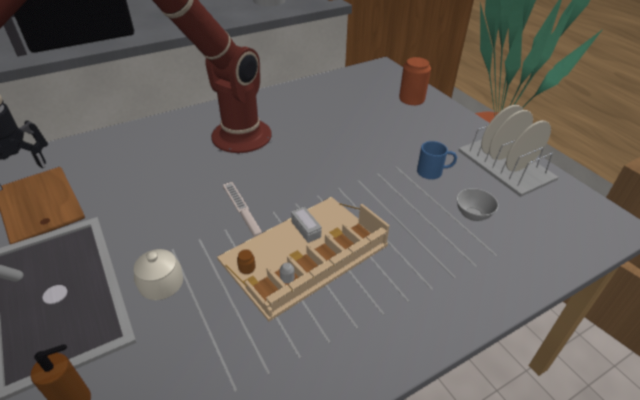

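The top view shows the bin at about (340,178), with the tall cheek on the left (world +y) and the tin at (326,199) on the flap. The jar is at (395,183), the shaker in gap 5 at (367,157), and the grater in front at (368,260). Next I'll enlarge the bin.

```bash
python3 - <<'E'
import cv2
i=cv2.imread("pics/top0.png")[118:238,258:420]
cv2.imwrite("pics/topc.png",cv2.resize(i,None,fx=4.9,fy=4.9,interpolation=cv2.INTER_CUBIC))
E
```

```text
(no output)
```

View pics/topc.png

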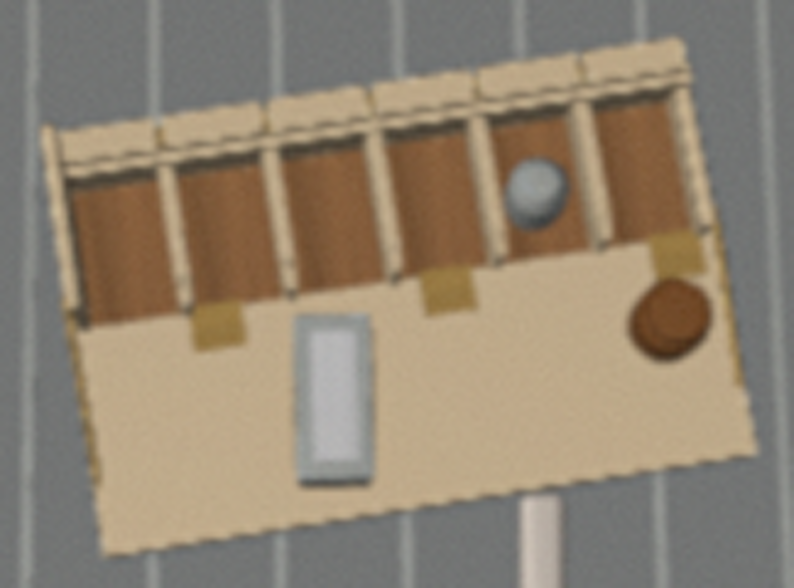

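```bash
cat > geo.py <<'E'
import numpy as np
from station import camera_info
from scipy.optimize import least_squares
def proj(c,X):
    p=np.atleast_2d(X)@c["R"].T+c["t"]
    return np.c_[c["fx"]*p[:,0]/p[:,2]+c["cx"],c["fy"]*p[:,1]/p[:,2]+c["cy"]]
def place(p,L):
    L=np.atleast_2d(np.array(L,float)); c,s=np.cos(p[2]),np.sin(p[2])
    return np.c_[p[0]+c*L[:,0]-s*L[:,1],p[1]+s*L[:,0]+c*L[:,1],L[:,2]]
def fit(c,L,uv,p0):
    r=least_squares(lambda p:(proj(c,place(p,L))-uv).ravel(),p0); 
    return r.x,(proj(c,place(r.x,L))-uv)
E
python3 - <<'E'
from geo import *
c=camera_info("top")
cv=lambda a:(np.array(a)+.5)/4.9-.5+np.array([258,118])
L=[(0,116,42),(0,58,42),(0,0,42),(0,-58,42),(0,-116,42),(92,116,62),(92,58,62),(92,0,62),(92,-58,62),(92,-116,62)]
uv=cv([(185,308),(293,293),(396,278),(501,262),(605,245),(158,145),(264,122),(371,107),(476,89),(581,70)])
b,r=fit(c,np.array(L)/1e3,uv,[.6,0,.15]); print(b,np.degrees(b[2]),r.round(1).tolist())
f=cv([(104,553),(756,453)]); print(proj(c,place(b,np.array([(-125,182,12),(-125,-182,12)])/1e3)),f)
T=np.array([(45,21,52),(45,-21,52),(-45,-21,52),(-45,21,52)])/1e3
t,r=fit(c,T,cv([(296,316),(370,316),(372,474),(298,474)]),[.5,0,0]); print(t,np.degrees(t[2]),r.round(1).tolist())
cs,sn=np.cos(b[2]),np.sin(b[2]);d=t[:2]-b[:2];print("tin in bin",cs*d[0]+sn*d[1],-sn*d[0]+cs*d[1])
E
```

```text
[ 0.5683247  -0.06445939  0.15586027] 8.93013546789075 [[0.1, 0.8], [-0.3, 0.4], [0.2, 0.0], [0.2, -0.2], [0.4, -0.2], [-0.1, -1.2], [-0.0, 0.1], [-0.3, -0.3], [-0.1, -0.0], [-0.1, 0.5]]
[[278.8450241  232.79778502]
 [412.5265799  210.85934869]] [[278.82653061 230.45918367]
 [411.8877551  210.05102041]]
[ 0.50273904 -0.02931305 -0.00070688] -0.040501216722378025 [[-0.4, -0.8], [0.5, -0.9], [0.5, 0.8], [-0.6, 0.9]]
tin in bin -0.05933488980418331 0.04490116840054843
```

```bash
cat >> geo.py <<'E'
def q(a): return [float(np.cos(a/2)),float(np.sin(a/2)),0.,0.]
def wcam(pos,quat):
    from scipy.spatial.transform import Rotation as Ro
    w=camera_info("wrist"); A=Ro.from_quat(quat).as_matrix(); M=w["T_tool_cam"]
    Rwc=A@M[:3,:3]; t=A@M[:3,3]+pos
    return dict(w,R=Rwc.T,t=-Rwc.T@t)
E
python3 - <<'E'
from geo import *
from station import *
import cv2,pickle
b=[.568,-.064,.152]
p=place(b,[(-.01,.02,.33)])[0]
arm.movep(p.tolist(),q(b[2]))
pos,rot=arm.read_tool_pos(),arm.read_eef_rot(); im=snapshot("wrist")
pickle.dump(wcam(np.array(pos),rot),open("cam1.pkl","wb"))
cv2.imwrite("pics/w1.png",im);print(pos,rot,arm.read_time(),arm.read_ft_force())
E
```

```text
[ 0.55504906 -0.04719238  0.32991792] [ 9.97198708e-01  7.47967168e-02 -1.02615043e-04  4.20006394e-04] 2.35 [-0.44210806 -0.28667228 -0.82338832]
```

View pics/w1.png

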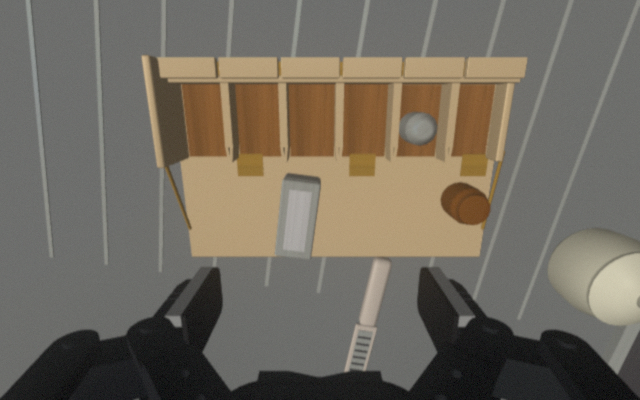

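The wrist view shows rail notches at u≈218, 280, 342, 404 and 465, v≈67, and the flap front edge at v≈256. The tin top is at about (300,215). I'll zoom in on the tin and mouths.

```bash
python3 - <<'E'
import cv2
i=cv2.imread("pics/w1.png")[45:265,205:425]
i=cv2.resize(i,None,fx=2.7,fy=2.7,interpolation=cv2.INTER_CUBIC)
for k in range(0,220,20):
    cv2.putText(i,str(k+205),(int(k*2.7),8),0,.3,(255,255,255));cv2.putText(i,str(k+45),(0,int(k*2.7)+4),0,.3,(255,255,255))
cv2.imwrite("pics/w1c.png",i)
E
```

```text
(no output)
```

View pics/w1c.png

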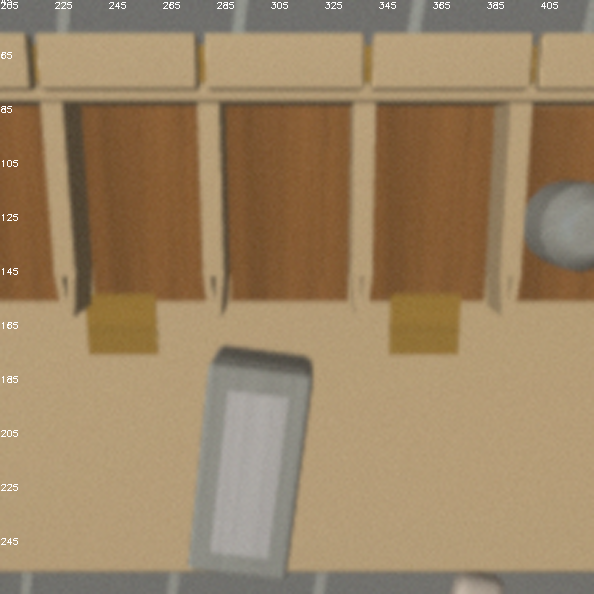

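```bash
python3 - <<'E'
from geo import *
import pickle
c=pickle.load(open("cam1.pkl","rb"))
cv=lambda a:(np.array(a)+.5)/2.7-.5+np.array([205,45])
L=np.array([(101,116,62),(101,58,62),(101,0,62),(101,-58,62),(-125,0,12),(0,29,12)])/1e3
uv=np.r_[cv([(33,33),(202,33),(368,33),(536,33)]),[[337,256.5]],[[0,156]]]
def res(p):
    r=proj(c,place(p,L))-uv; r[-1,0]=0; return r.ravel()
b=least_squares(res,[.568,-.064,.152]).x; print(b,res(b).reshape(-1,2).round(1).tolist())
print(proj(c,place(b,np.array([(0,58,42),(0,0,42),(-125,182,12),(-125,-182,12)])/1e3)),cv([(213,278),(361,278)]))
T=np.array([(45,21,52),(45,-21,52),(-45,-21,52),(-45,21,52)])/1e3
t,r=fit(c,T,cv([(213,360),(311,372),(285,578),(191,570)]),[.5,0,0]); print(t,r.round(1).tolist())
cs,sn=np.cos(b[2]),np.sin(b[2]);d=t[:2]-b[:2];print("tin in bin",cs*d[0]+sn*d[1],-sn*d[0]+cs*d[1],np.degrees(t[2]-b[2]))
np.save("b.npy",b)
E
```

```text
[ 0.57285195 -0.06702179  0.15420204] [[-0.7, 0.2], [-0.6, -0.1], [0.6, -0.4], [1.1, -0.7], [-0.6, -0.3], [0.0, 1.6]]
[[284.82396207 161.9839022 ]
 [338.99137147 161.72915811]
 [192.6135438  256.87438302]
 [480.19667524 255.5338827 ]] [[283.57407407 147.64814815]
 [338.38888889 147.64814815]]
[ 0.50407124 -0.03150184  0.02437441] [[-1.7, -0.2], [1.5, 0.3], [1.1, 0.6], [-0.9, -0.6]]
tin in bin -0.06250901861489443 0.045662629984105044 -7.438575507430061
```

```bash
python3 - <<'E'
from geo import *
from station import *
b=np.load("b.npy"); o=q(b[2])
W=lambda x,y,z: place(b,[(x,y,z)])[0].tolist()
arm.move_gripper(0.0,20)
arm.movep(W(.092,.148,.18),o); arm.pause(.15)
f0=np.mean([arm.read_ft_force() for _ in range(4)],0); print("f0",f0)
z=.158; arm.line_to(W(.092,.148,z),velocity=.08)
while z>.127:
    z-=.0015; arm.line_to(W(.092,.148,z),velocity=.03)
    f=np.array(arm.read_ft_force())-f0
    if f[2]>1.8: break
print("contact",z,f,arm.read_tool_pos(),arm.read_time())
np.save("st.npy",np.r_[z,f0])
E
```

```text
f0 [-0.42228747  0.05983956  0.32686347]
contact 0.13249999999999998 [-0.12486991 -0.21616432  2.08239234] [0.64124076 0.09339625 0.13272904] 8.8333
```

```bash
python3 - <<'E'
from geo import *
from station import *
b=np.load("b.npy"); s=np.load("st.npy");f0=s[1:]
W=lambda x,y,z: place(b,[(x,y,z)])[0].tolist()
z=.1318
arm.line_to(W(.092,.147,z),velocity=.03)
for y in (.145,.116,.087,.058,.029):
    arm.line_to(W(.092,y,z),velocity=.05)
    print(y,np.array(arm.read_ft_force())-f0,arm.read_tool_pos()[2])
    if y in(.145,.087,.029): arm.pause(.3)
arm.line_to(W(.092,.029,.2),velocity=.12)
print(arm.read_time())
# open for side push: check opening
arm.move_gripper(.6); print(arm.read_opening())
E
```

```text
0.145 [1.4016599  2.35828232 2.47004842] 0.13192435803046385
0.116 [ 0.2091578  -2.57694785  3.67519423] 0.13170187409991999
0.087 [ 0.79048497 -0.61860922  2.73171228] 0.13183384416848012
0.058 [ 0.88333423 -0.72971392  2.3730231 ] 0.13178072232976076
0.029 [ 0.32912596 -1.84358739  2.39132215] 0.131812670962266
13.8833
0.5948031325396399
```

```bash
python3 - <<'E'
from geo import *
from station import *
import cv2,pickle
b=np.load("b.npy"); f0=np.load("st.npy")[1:]
W=lambda x,y,z: place(b,[(x,y,z)])[0].tolist()
o=q(b[2]-np.pi/2)
arm.movep(W(-.060,.108,.18),o); arm.line_to(W(-.060,.108,.095),velocity=.12)
print(arm.read_joint_positions(),arm.read_time())
for y in(.09,.08,.07,.061):
    arm.line_to(W(-.060,y,.095),velocity=.04); print(y,(np.array(arm.read_ft_force())-f0).round(1))
arm.line_to(W(-.060,.085,.095),velocity=.08)
arm.line_to(W(-.060,.085,.17),velocity=.15)
arm.movep(W(-.06,.03,.28),q(b[2]))
pos,rot=arm.read_tool_pos(),arm.read_eef_rot(); im=snapshot("wrist")
pickle.dump(wcam(np.array(pos),rot),open("cam2.pkl","wb"));print(arm.read_time())
i=cv2.resize(im[20:240,180:430],None,fx=2.7,fy=2.7,interpolation=cv2.INTER_CUBIC)
cv2.imwrite("pics/w2c.png",i)
E
```

```text
[-0.23153179  0.71710361  0.19185876  2.05226044 -0.32776115  0.39958487
 -2.77023831] 16.4833
0.09 [ 0.2 -0.1 -0.6]
0.08 [-0.9 -0.6 -0.6]
0.07 [ 0.4 -0.   0.1]
0.061 [ 0.3 -1.1 -0.3]
20.5917
```

View pics/w2c.png

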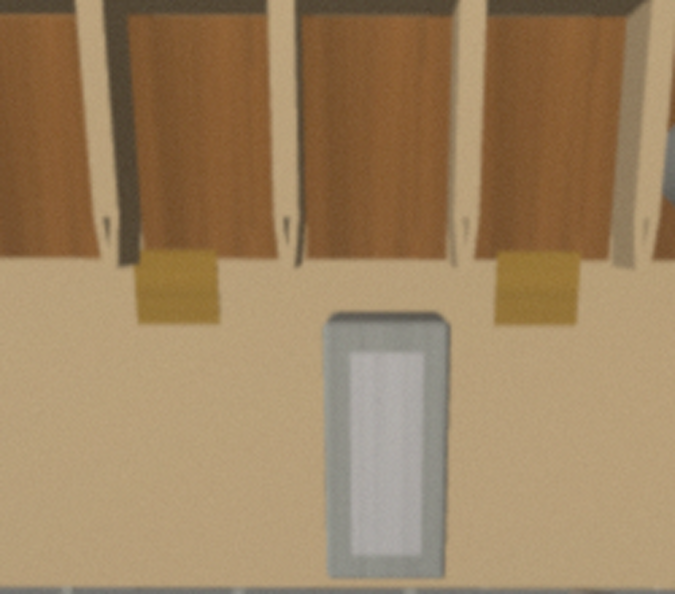

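The tin is now square to the bin. Its top is centred at crop u≈387, and the third-gap divider tips are at 286 and 465. Now I'll work out the lateral offset.

```bash
python3 - <<'E'
from geo import *
import pickle
c=pickle.load(open("cam2.pkl","rb")); b=np.load("b.npy")
cv=lambda a:(np.array(a)+.5)/2.7-.5+np.array([180,20])
def back(uv,z):
    d=np.c_[(uv-[c["cx"],c["cy"]])/[c["fx"],c["fy"]],np.ones(len(uv))]@c["R"]; o=-c["R"].T@c["t"]
    P=o+d*((z-o[2])/d[:,2])[:,None]; e=P[:,:2]-b[:2]; cs,sn=np.cos(b[2]),np.sin(b[2])
    return np.c_[cs*e[:,0]+sn*e[:,1],-sn*e[:,0]+cs*e[:,1]].round(4)
print("tips z42",back(cv([(106,218),(286,218),(465,218),(646,218)]),.042))
print("floor mouth z12",back(cv([(303,258),(453,258)]),.012))
print("tin top",back(cv([(326,322),(448,322),(444,577),(328,577)]),.052))
E
```

```text
tips z42 [[ 0.0159  0.1168]
 [ 0.0158  0.0588]
 [ 0.0158  0.001 ]
 [ 0.0157 -0.0574]]
floor mouth z12 [[0.0024 0.056 ]
 [0.0023 0.0022]]
tin top [[-0.0162  0.0459]
 [-0.0163  0.0065]
 [-0.1045  0.006 ]
 [-0.1045  0.0467]]
```

```bash
python3 - <<'E'
from geo import *
from station import *
import cv2,pickle
b=np.load("b.npy"); f0=np.load("st.npy")[1:]
W=lambda x,y,z: place(b,[(x,y,z)])[0].tolist()
o=q(b[2]+np.pi/2)
arm.movep(W(-.060,-.035,.17),o); arm.line_to(W(-.060,-.035,.095),velocity=.12)
arm.line_to(W(-.060,-.0048,.095),velocity=.04); print((np.array(arm.read_ft_force())-f0).round(1))
arm.line_to(W(-.060,-.03,.095),velocity=.08)
arm.line_to(W(-.060,-.03,.17),velocity=.15)
arm.move_gripper(.12)
arm.movep(W(-.145,.0297,.2),q(b[2]))
pos,rot=arm.read_tool_pos(),arm.read_eef_rot(); im=snapshot("wrist")
pickle.dump(wcam(np.array(pos),rot),open("cam3.pkl","wb"));print(arm.read_time())
cv2.imwrite("pics/w3.png",im)
E
```

```text
[ 0.8 -0.3 -0.1]
26.2583
```

View pics/w3.png

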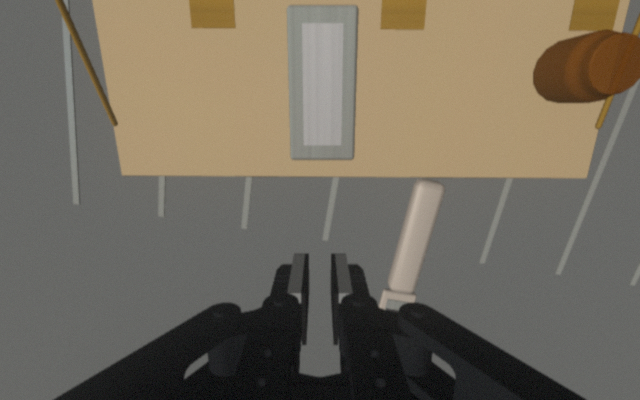

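```bash
python3 - <<'E'
from geo import *
import pickle,cv2
b=np.load("b.npy")
def back(c,uv,z):
    uv=np.array(uv,float);d=np.c_[(uv-[c["cx"],c["cy"]])/[c["fx"],c["fy"]],np.ones(len(uv))]@c["R"]; o=-c["R"].T@c["t"]
    P=o+d*((z-o[2])/d[:,2])[:,None]; e=P[:,:2]-b[:2]; cs,sn=np.cos(b[2]),np.sin(b[2])
    return np.c_[cs*e[:,0]+sn*e[:,1],-sn*e[:,0]+cs*e[:,1]].round(4).tolist()
c=pickle.load(open("cam3.pkl","rb")); c2=pickle.load(open("cam2.pkl","rb"))
cv=lambda a:(np.array(a)+.5)/2.7-.5+np.array([180,20])
g=cv2.imread("pics/w3.png")
for v in (12,22,60,140):
    print(v,g[v,280:300].sum(1).tolist(),g[v,345:365].sum(1).tolist())
print("tin",back(c,[(288.5,8),(356,8),(353.5,157),(290.5,157)],.052))
print("hinges now",back(c,[(191,24),(235,24),(381,24),(425,24)],.012))
print("hinges im2",back(c2,cv([(137,320),(219,320),(496,320),(578,320)]),.012))
E
```

```text
12 [440, 433, 436, 434, 437, 428, 425, 420, 419, 426, 413, 412, 403, 398, 408, 414, 411, 414, 420, 422] [415, 412, 414, 424, 423, 425, 419, 414, 420, 413, 388, 328, 291, 343, 415, 431, 441, 438, 442, 446]
22 [444, 437, 445, 449, 437, 439, 430, 412, 418, 419, 414, 416, 396, 401, 407, 409, 413, 412, 422, 415] [407, 415, 414, 415, 424, 418, 410, 417, 414, 407, 361, 313, 302, 368, 423, 446, 445, 445, 442, 439]
60 [445, 440, 440, 444, 440, 442, 437, 430, 416, 424, 417, 409, 406, 398, 396, 410, 420, 415, 409, 415] [412, 407, 405, 420, 415, 404, 416, 401, 396, 354, 316, 324, 414, 433, 439, 442, 441, 449, 448, 445]
140 [440, 444, 446, 443, 440, 438, 438, 437, 439, 430, 408, 411, 407, 390, 393, 395, 402, 405, 402, 405] [388, 402, 396, 396, 390, 399, 378, 347, 313, 341, 410, 441, 436, 438, 433, 441, 442, 436, 447, 435]
tin [[-0.018, 0.0466], [-0.018, 0.0077], [-0.1037, 0.0065], [-0.1037, 0.0475]]
hinges now [[-0.0182, 0.1172], [-0.0182, 0.0869], [-0.018, -0.0137], [-0.018, -0.044]]
hinges im2 [[-0.0194, 0.1172], [-0.0195, 0.0873], [-0.0195, -0.0141], [-0.0196, -0.044]]
```

The tin is about 2.4 mm off the gap centre and square to it. That clears the ±4 mm gap with the lead-in, so I'll push.

```bash
python3 - <<'E'
from geo import *
from station import *
import cv2,pickle
b=np.load("b.npy")
W=lambda x,y,z: place(b,[(x,y,z)])[0].tolist()
y=.0285
arm.line_to(W(-.145,y,.094),velocity=.12); arm.pause(.2)
f0=np.mean([arm.read_ft_force() for _ in range(4)],0)
u=np.array([np.cos(b[2]),np.sin(b[2]),0])
x=-.145;done=False
while x<-.012:
    x+=.010 if x<-.045 else .0015
    arm.line_to(W(x,y,.094),velocity=.05 if x<-.04 else .02)
    f=np.array(arm.read_ft_force())-f0; print(round(x,4),f.round(1))
    if -f@u>8: break
print(arm.read_tool_pos(),arm.read_time())
cv2.imwrite("pics/s4.png",cv2.resize(snapshot("scene")[185:315,200:400],None,fx=4,fy=4,interpolation=cv2.INTER_CUBIC))
E
```

```text
-0.135 [-1.7 -0.4 -1.9]
-0.125 [-0.9 -0.7 -1.1]
-0.115 [-1.   0.1 -0.6]
-0.105 [-2.2 -0.8 -0.6]
-0.095 [-1.6 -0.2 -2. ]
-0.085 [-1.1 -0.1 -0.5]
-0.075 [-1.3  0.1 -0.9]
-0.065 [-1.1 -0.2 -0.3]
-0.055 [-1.3 -0.1 -1.2]
-0.045 [-1.7  0.1 -1.2]
-0.035 [-0.7  0.3  0.2]
-0.0335 [-1.5  0.3 -1.7]
-0.032 [-1.6 -0.7 -1.4]
-0.0305 [-1.7 -0.9 -1.3]
-0.029 [-2.8 -0.8 -1.6]
-0.0275 [-1.8 -0.3 -1.5]
-0.026 [-1.8 -0.5 -0.7]
-0.0245 [-2.2 -0.8 -1. ]
-0.023 [-1.6 -0.1 -1.7]
-0.0215 [-1.4 -0.7 -1.8]
-0.02 [-0.6 -1.1 -1.7]
-0.0185 [-4.6 -0.5  1.2]
-0.017 [-6.5 -1.7  3.9]
-0.0155 [-9.4 -1.4  4.9]
[ 0.54985574 -0.04180509  0.0937059 ] 34.8917
```

View pics/s4.png

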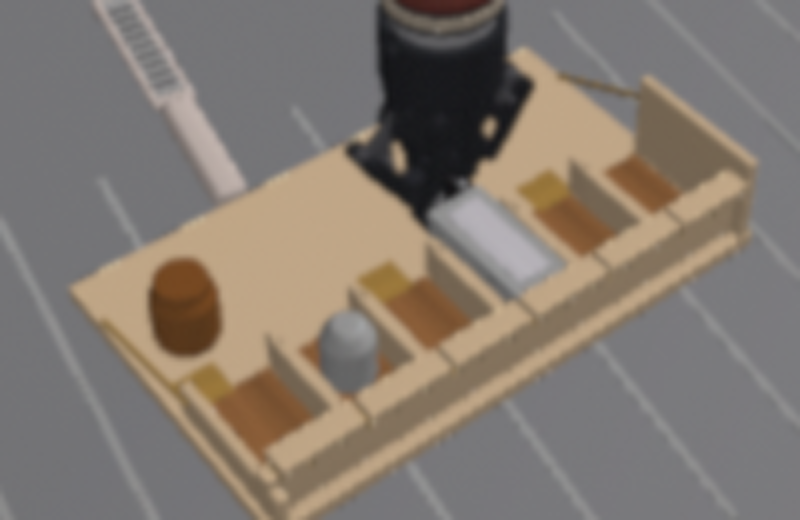

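The tin sits in the third gap and the force rose when it met the wall. I'll withdraw and check from above.

```bash
python3 - <<'E'
from geo import *
from station import *
import cv2,pickle
b=np.load("b.npy")
W=lambda x,y,z: place(b,[(x,y,z)])[0].tolist()
arm.line_to(W(-.06,.0285,.094),velocity=.06)
arm.line_to(W(-.06,.0285,.28),velocity=.15)
pos,rot=arm.read_tool_pos(),arm.read_eef_rot(); im=snapshot("wrist")
pickle.dump(wcam(np.array(pos),rot),open("cam5.pkl","wb"));print(arm.read_time())
cv2.imwrite("pics/w5c.png",cv2.resize(im[0:200,200:440],None,fx=2.9,fy=2.9,interpolation=cv2.INTER_CUBIC))
E
```

```text
37.275
```

View pics/w5c.png

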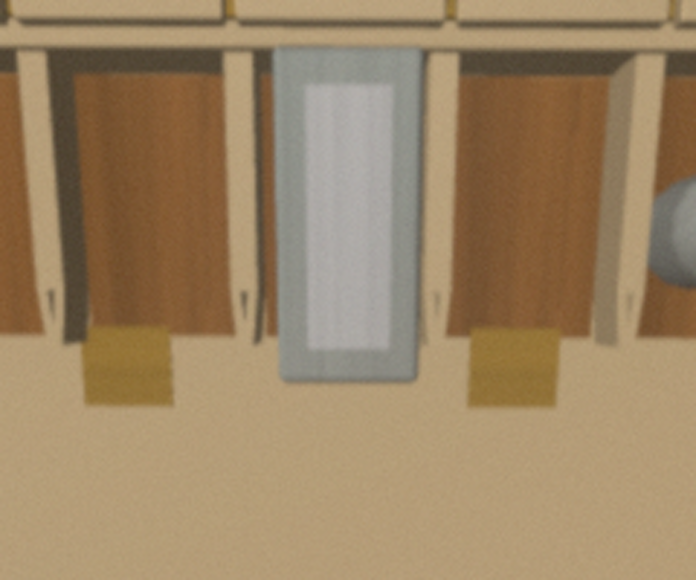

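The tin's front edge (v≈48) meets the back wall, and its rear stands slightly out of the third gap's mouth. It is square and home, and the robot is clear.

```bash
python3 -c "
from station import *
print(ticket.finish_job())"
```

```text
the job is handed in; nothing more can be done
None
```

I ran a fingertip along the rail over gaps 1, 2 and 3 in turn, then pushed the tin into the third gap until it met the back wall, withdrew, and handed the job in at about 37 s of the 67 s allowed; no verdict came back.

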